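# Index the sample changer and lock it

### The job

Pushing its arms with a fingertip, turn the four-armed rotor of the sample changer until the wide specimen jar stands squarely in front of the reader's window, over the ring mark. Then push the locking lever beside the rotor counter-clockwise all the way to its stop, with the jar still in place. Grasp nothing, do not lift the rotor off its seat, and leave the other things on the bench where they are.

Things in the scene. Friction and masses are not known exactly. Their poses are not given: they have to be found in the camera images.
- hub (a point): centre of the four-armed rotor of the sample changer, on its vertical turning axis, half-way up its arms (58 mm above the bench). Its x axis points level from the hub to the reader's window, y to the left of that, z up; it does not turn with the rotor. The grey base plate (450 x 375 mm) has its top 18 mm above the bench.
- read_mark (a point): fixed point 125 mm from the hub along its x axis, above the black ring painted on the base plate in front of the reader's dark window, 58 mm above the bench. The reader is the white block 100 x 150 mm beyond it, its near face 170 mm from the hub, its top 95 mm above the bench.
- jar (a point): centre line of the specimen jar fixed at the end of one rotor arm, 58 mm above the bench (arm height), 125 mm from the hub; its x axis points outward along the arm. It is the one wide jar (holder 54 mm across, top 97 mm above the bench); the other three arms carry narrow capped tubes (holders 32 mm across, tops 97 mm).
- jar_arm (a point): middle of the bare part of the jar's arm, 65 mm from the hub, 58 mm above the bench. The rotor has four like aluminium arms 90 degrees apart, each 14 mm wide, bare from 28 to 98 mm from the axis, underside 50 mm and top 66 mm above the bench, with only the base plate beneath. The hub is 56 mm across, its top 71 mm above the bench.
- rotor (a joint): turn of the rotor, rad, counter-clockwise from above; 0 (or any whole number of turns) with the jar at the read mark. No stops; it turns freely both ways with light friction (about 0.06 N m) and stays where it is left.
- lift (a joint): height of the rotor above its seat, m; 0 when seated. The rotor only rests on its bearing by its own weight (about 8 N) and would lift off.
- lever_pivot (a point): vertical axis of the locking lever, on the base plate 175 mm from the hub along the hub's y axis, half-way up the lever (52 mm above the bench)
- lever_end (a point): middle of the black upright knob (20 mm across, its top 81 mm above the bench) at the lever's end, 90 mm from the pivot, 52 mm above the bench. The lever is a steel bar 14 mm wide, underside 45 mm and top 59 mm above the bench, bare from 16 to 80 mm from the pivot; a short pawl at its root is swung in under the rotor by it.
- lever (a joint): angle of the locking lever, rad, counter-clockwise from above: 0 open, pointing straight away from the hub (along the hub's +y); 1.57 locked, at its stop, pointing along the hub's -x, past the rotor on the robot's side. Light friction (about 0.05 N m), stays where it is left.
- spare_jar: a second capped specimen jar like the one on the rotor, 49 mm across, 55 mm tall, standing loose on the changer's grey base plate, at the near right corner (-x, -y of the changer); bystander, origin at the centre of its underside
- vial: small amber vial, 24 mm across, 55 mm tall, standing loose on the base plate near its far left corner; bystander, origin at the centre of its underside
- rack: blue tube rack 130 x 70 x 55 mm with three capped tubes up to 88 mm high; bystander, origin at the centre of its underside
- slide_box: flat blue box 100 x 75 x 35 mm; bystander, origin at the centre of its underside
- beaker: glass beaker 70 mm across, 85 mm tall; bystander, origin at the centre of its underside
- bottle: white bottle 60 mm across, 120 mm tall; bystander, origin at the centre of its underside
- timer: small flat grey timer 50 x 70 x 20 mm; bystander, origin at the centre of its underside

How it is judged (in metres and radians):
On the way, in this order (a step that is already met when the one before it is completed fails the run):
1. the jar stands over the ring mark (within 12 mm) and is still (horizontal distance between jar and read_mark below 0.012 m and velocity of joint rotor between -0.05 and 0.05 rad/s), for 0.2 s.
2. then the lever is pushed to the locked position, the jar still over the mark (horizontal distance between jar and read_mark below 0.012 m and value of joint lever above 1.42 rad), for 0.2 s.
At the end, for the whole second after the job is handed in: The jar is within 12 mm of the read mark (5.5 degrees), the lever past 1.42 rad of its 1.57 rad, the rotor seated and at rest (all of step 2 and value of joint lift below 0.003 m and velocity of joint rotor between -0.05 and 0.05 rad/s); the robot touches nothing.
It fails at once if the rotor is lifted more than 5 mm off its seat (value of joint lift above 0.005 m).
It fails at once if a bystander is moved more than 20 mm or lifted (distance of any of spare_jar, vial, rack, slide_box, beaker, bottle, timer from where it was at the start of the episode above 0.02 m).
It also fails if it takes over 61 s, if anything falls off the work surface, if the arm or the gripper's body presses on something with over 40 N, if the wrist force passes 120 N, or if a joint passes its speed limit or range.

### The arm

A 6-joint arm with a two-finger parallel gripper is mounted at the origin on the work surface. World frame = base frame: x ahead of the robot, y to its left, z up, the work surface at z = 0. Lengths are in mm, angles in rad, forces in N, time in s.
With the tool pointing down it reaches from about 350 to 975 mm from the base axis. Payload 7.1 kg.
Tool frame: the origin (TCP) lies at the very end of the fingers, on their centre line; the grasp point (between the pads) lies 19 mm behind it (ctrl.grip_point_offset is the distance from the TCP to the grasp point, in mm); x points along the fingers, y is the direction in which the jaws open and shut, and the axes are right-handed (so a half turn about x gives the same grasp; the last joint's range is limited). The gripper opens to 88 mm and grips with 3 to 60 N. Pads are 20 mm wide; open, the fingers measure 115 mm over their backs; the gripper's body (75 mm by 178 mm) begins 61 mm behind the grasp point.
Start: joints at [1.174, 0.423, 1.63, -0, 1.089, -0.019], TCP at [230.516, 580.919, 222.675] pointing down, gripper open.
Joint ranges: [-3, 3], [-0.9, 2.11], [0.09, 2.58], [-1.31, 4.45], [0.11, 2.69], [-2.54, 2.54]. Speed limits (rad/s): [2.39, 2.39, 3.01, 3.14, 3.14, 3.14].

### API

Orientations are given as a rotation vector (axis times angle).
In Python, from workcell import ctrl, vision, workorder gives the robot as it stands.
- The arm moves only by the shell command python3 -m crank 'ROWS'. ROWS is JSON, a list of rows, each a list of 3 entries, a list of its own where there are three numbers: the shift along the tool's x, y, z in m, then the turn, a rotation vector about the tool's x, y, z in rad, then the finger opening in m, from 0 to 0.0878. In form: [[[dx, dy, dz], [wx, wy, wz], jaw], ...]. A call has exactly 8 rows; each row shifts and turns the commanded pose from where the row before left it, along the tool's axes as they then stand; what a row does not reach is not made up. A row lasts 1/12 s, in which the tool goes at most 41.7 mm and 7.16 degrees, less where a joint would pass 70% of its speed; a pose out of reach is approached as far as the arm can. A call with a gripper value outside its range is refused whole. The fingers move at their own pace and stop on an object; the grip force is fixed at half the most. Time passes only in rows, so rows that do not move let the fingers close, or fill a call up. It gives the time, the measured TCP pose, the force and the opening at its end, in the units of the state.
- ctrl.get_obs(): the state, without advancing time (a new reading comes with each control period).
- vision.get_image(name): name is "scene" or "top" or "wrist"; returns a dict with "img" (480x640x3 uint8, blue, green, red), "mtx" (3x3 intrinsics, pixels), "k1" (the pictures are not rectified: a ray, as slopes to the right and down, at radius r is drawn at 1 + k1 r^2 times it, then the intrinsics apply), "rvec" (rotation vector, rad) and "tvec" (3), from world to camera coordinates, as OpenCV has them; the wrist camera has in their place "hand_eye" (4x4, takes a point from camera to tool coordinates, whose origin is the TCP and whose axes are the tool frame's). Camera axes: x right, y down, z forward; pixel columns grow to the right and rows downward; lengths in mm; the calibration is good to about 2 mm. A picture is of the moment at which its call begins: read the wrist's pose just before it. There is no depth.
- workorder.close_job(): hands the job in, once; it reports no verdict.
The state is a dict: "t": time; "qpos": joint angles; "qvel": joint speeds; "joint_torque": joint torques, N m; "ee_pos": TCP position; "orientation": TCP orientation; "ft_force": force on the tool from outside, world axes, zero at the start; "moment": the same for the moment, N m; "width": finger opening in mm.
Only numpy, scipy, OpenCV 4.12 (cv2) and the standard library are available. Lean on these libraries where they do the work, as an engineer would, in place of code of your own. Each camera call takes 0.05 s, during which the arm holds its last target.

## Working session

There is one attempt and no reset: what is moved stays moved. The work goes in short steps, Python scripts to look and compute and a shell command to move; the robot and the scene stay as the last step left them, time stands still between calls to the robot, and variables do not carry over. Pictures are saved under pics/ and viewed, and the job is handed in when it is done.

```bash
mkdir -p pics; ls
python3 - <<'E'
from workcell import ctrl, vision
import cv2
o=ctrl.get_obs();print(o)
for n in("scene","top"):
    d=vision.get_image(n);cv2.imwrite(f"pics/{n}0.png",d["img"]);print({k:v for k,v in d.items() if k!="img"})
E
```

```text
pics
{'t': 0.0, 'qpos': array([ 1.17402340e+00,  4.23776729e-01,  1.63068862e+00, -6.04087424e-06,
        1.08860892e+00, -1.90076279e-02]), 'qvel': array([-0.00081763, -0.00120228, -0.00048768, -0.00048286,  0.00112578,
       -0.00150862]), 'joint_torque': array([ 1.45065192e-04, -5.44603801e+01, -2.73660725e+01,  6.42822054e-02,
        2.27578398e-02, -1.28432598e-04]), 'ee_pos': array([230.29491804, 580.42644002, 221.94227152]), 'orientation': array([ 0.29524179,  1.55070253, -0.29753197]), 'ft_force': array([0.85186348, 0.19347484, 0.06939686]), 'moment': array([ 0.02754529,  0.02975531, -0.00544392]), 'width': 87.77388940375243}
{'mtx': array([[485.04306601,   0.        , 310.91258735],
       [  0.        , 485.04306601, 240.32370802],
       [  0.        ,   0.        ,   1.        ]]), 'k1': 0.005213361154304243, 'rvec': array([ 2.16086468,  0.91221009, -0.39897006]), 'tvec': array([-326.46775383, -191.67523188, 1450.62794023])}
{'mtx': array([[433.95393736,   0.        , 323.75314325],
       [  0.        , 433.95393736, 244.03653687],
       [  0.        ,   0.        ,   1.        ]]), 'k1': -0.07480636833912484, 'rvec': array([ 2.02565179, -2.19071419,  0.23319545]), 'tvec': array([ 11.92653601, 517.75298132, 960.49286402])}
```

View pics/scene0.png

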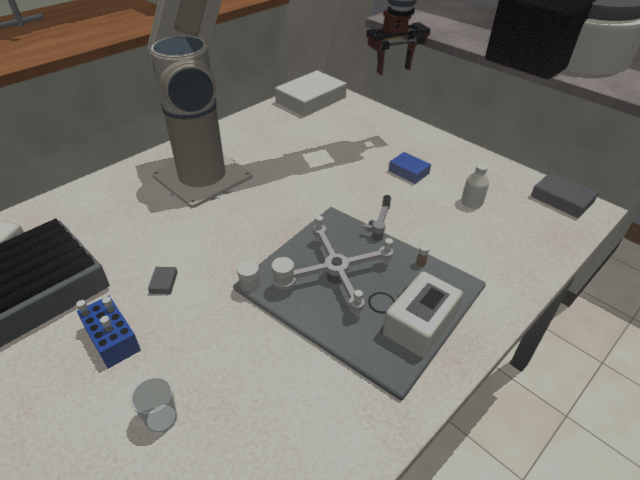

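View pics/top0.png

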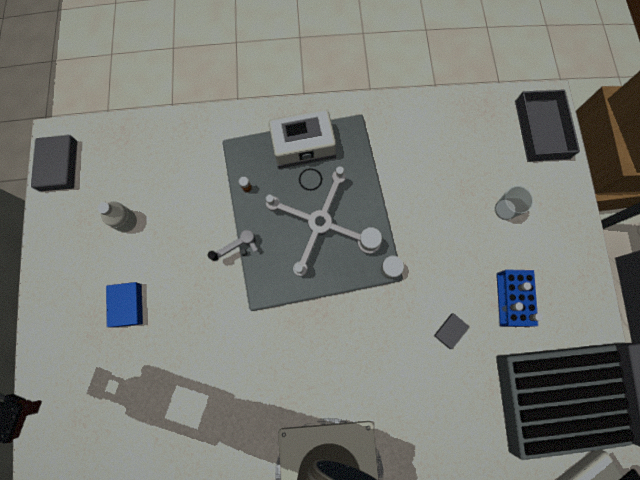

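The top view shows the hub at about (320,221), the ring at (311,180), the jar at (371,239), the lever pivot at (247,238) and the lever knob at (213,255). The spare jar is at (394,267).

```bash
cat > h.py <<'E'
import numpy as np, cv2
from scipy.spatial.transform import Rotation as R
def ray(d,uv):
    k=d["mtx"];x=(uv[0]-k[0,2])/k[0,0];y=(uv[1]-k[1,2])/k[1,1]
    dc=np.array([d["k1"],0,0,0,0.]) 
    p=cv2.undistortPoints(np.array([[uv]],float),k,dc)[0,0]
    Rm=cv2.Rodrigues(d["rvec"])[0]
    return -Rm.T@d["tvec"], Rm.T@np.array([p[0],p[1],1])
def onz(d,uv,z):
    c,r=ray(d,uv);return c+r*(z-c[2])/r[2]
def proj(d,P):
    return cv2.projectPoints(np.array(P,float).reshape(-1,1,3),d["rvec"],d["tvec"],d["mtx"],np.array([d["k1"],0,0,0,0.]))[0].reshape(-1,2)
E
python3 - <<'E'
from h import *
from workcell import vision
t=vision.get_image("top");s=vision.get_image("scene")
T={"hub":((320,221),71),"ring":((311,180),18),"jar":((371,239),97),"knob":((213,255),81),"t1":((340,171),97),"t2":((271,201),97),"t3":((299,268),97),"c1":((223,142),18),"c2":((362,115),18),"c3":((401,281),18),"c4":((251,310),18),"pivot":((247,236),65),"spare":((394,266),73),"vial":((244,182),73)}
for n,(uv,z) in T.items(): print(n,onz(t,uv,z).round(0))
S={"hub":((337,261),71),"ring":((381,302),18),"jar":((283,265),97),"knob":((387,200),81),"c1":((484,286),18),"c2":((403,397),18),"c3":((237,285),18),"c4":((333,209),18)}
for n,(uv,z) in S.items(): print("S",n,onz(s,uv,z).round(0))
big=cv2.resize(t["img"][100:320,190:430],None,fx=3,fy=2.7);cv2.imwrite("pics/topz.png",big)
E
```

```text
hub [569. -24.  71.]
ring [692. -10.  18.]
jar [ 511. -135.   97.]
knob [506. 226.  81.]
t1 [679. -79.  97.]
t2 [619.  85.  97.]
t3 [458.  31.  97.]
c1 [816. 210.  18.]
c2 [ 863. -156.   18.]
c3 [ 421. -206.   18.]
c4 [380. 155.  18.]
pivot [548. 149.  65.]
spare [ 450. -184.   73.]
vial [680. 150.  73.]
S hub [576. -24.  71.]
S ring [696.  -8.  18.]
S jar [ 521. -136.   97.]
S knob [520. 219.  81.]
S c1 [829. 197.  18.]
S c2 [ 871. -156.   18.]
S c3 [ 436. -204.   18.]
S c4 [397. 152.  18.]
```

View pics/topz.png

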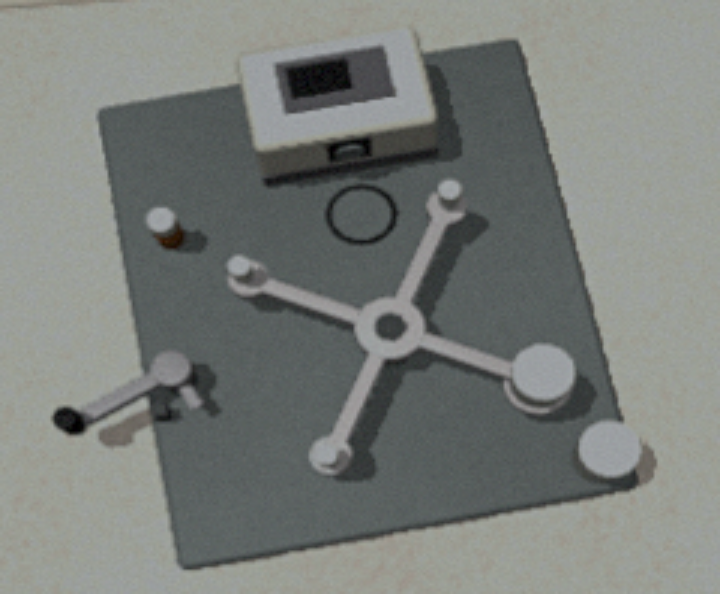

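Run:
```python
from h import *
from workcell import vision,ctrl
t=vision.get_image("top");s=vision.get_image("scene")
w=vision.get_image("wrist");print(w["hand_eye"],w["mtx"],w["k1"]);cv2.imwrite("pics/w0.png",w["img"])
print(proj(s,[[0,0,0]]),proj(t,[[0,0,0],ctrl.get_obs()["ee_pos"]]),proj(s,[ctrl.get_obs()["ee_pos"]]))
def tri(a,b):
    c1,r1=ray(t,a);c2,r2=ray(s,b)
    A=np.c_[r1,-r2];k=np.linalg.lstsq(A,c2-c1,rcond=None)[0]
    p=c1+k[0]*r1;q=c2+k[1]*r2;return ((p+q)/2).round(0),np.linalg.norm(p-q).round(1)
for n,a,b in [("hub",(320,221),(337,261)),("ring",(311,180),(381,302)),("jar",(371,239),(283,265)),("c1",(223,142),(484,286)),("c2",(362,115),(403,397)),("c3",(401,281),(237,285)),("c4",(251,310),(333,209))]: print(n,tri(a,b))
big=cv2.resize(s["img"][180:410,210:500],None,fx=2.6,fy=2.6,interpolation=cv2.INTER_CUBIC);cv2.imwrite("pics/sz.png",big)
```

```text
[[ 7.79226833e-05 -2.90686951e-01  9.56818212e-01 -1.62011624e+02]
 [ 9.99999436e-01  1.03631450e-03  2.33399051e-04  1.96642065e-01]
 [-1.05941064e-03  9.56817654e-01  2.90686868e-01 -8.03799018e+01]
 [ 0.00000000e+00  0.00000000e+00  0.00000000e+00  1.00000000e+00]] [[422.69987679   0.         318.78187924]
 [  0.         422.69987679 240.72792284]
 [  0.           0.           1.        ]] -0.08230023244823964
[[201.71356975 176.21095332]] [[329.02440295 472.87166729]
 [ 16.5923893  396.25296256]] [[393.21869073  70.56741824]]
hub (array([572., -23.,  66.]), np.float64(3.8))
ring (array([694.,  -8.,  17.]), np.float64(4.0))
jar (array([ 514., -134.,   90.]), np.float64(5.1))
c1 (array([824., 213.,   1.]), np.float64(0.2))
c2 (array([ 868., -155.,   12.]), np.float64(5.6))
c3 (array([ 425., -204.,    9.]), np.float64(11.0))
c4 (array([384., 160.,   5.]), np.float64(8.7))
```

View pics/sz.png

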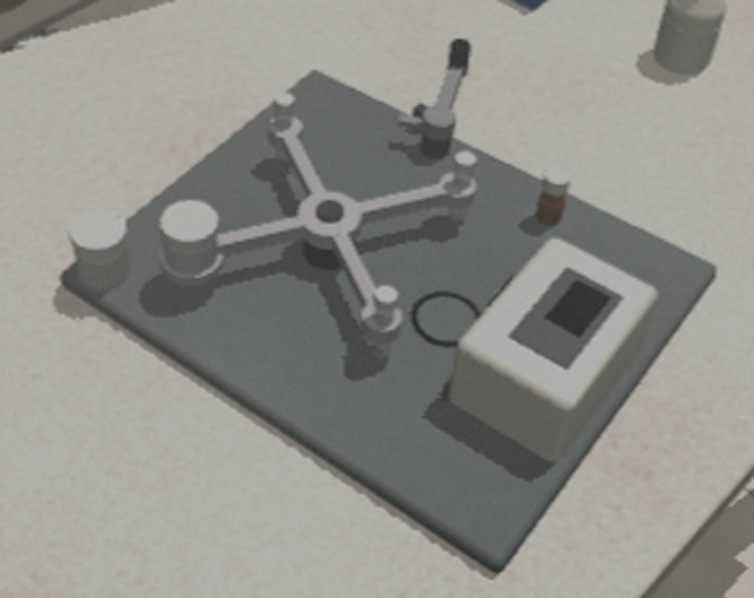

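View pics/w0.png

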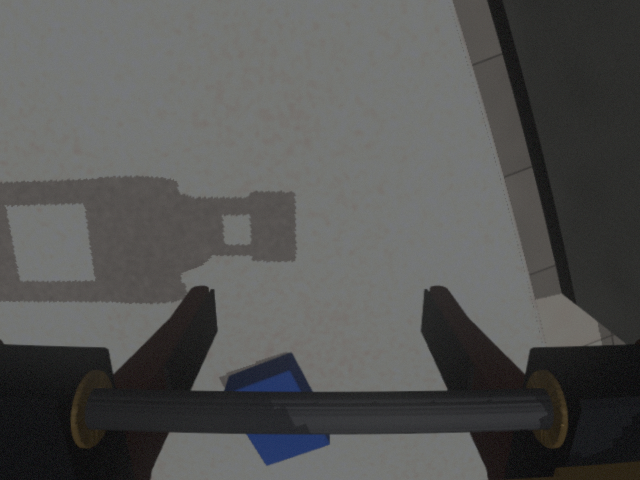

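```bash
cat >> h.py <<'E'
HUB=np.array([572.,-23.]);TH=np.deg2rad(6.8)
def w2h(p,): 
    c,s=np.cos(TH),np.sin(TH);d=np.array(p[:2])-HUB;return np.array([c*d[0]+s*d[1],-s*d[0]+c*d[1]])
def h2w(p):
    c,s=np.cos(TH),np.sin(TH);return HUB+np.array([c*p[0]-s*p[1],s*p[0]+c*p[1]])
def pose():
    from workcell import ctrl
    o=ctrl.get_obs();return o["ee_pos"],R.from_rotvec(o["orientation"]).as_matrix(),o
def plan(target,yaw=None):
    """yaw = world direction (deg) of tool y; tool x down. print total tool-frame shift (pre-turn axes) and turn"""
    p,M,o=pose()
    print("tool axes y",M[:,1].round(3),"z",M[:,2].round(3),"yaw",np.degrees(np.arctan2(M[1,1],M[0,1])).round(2),"pos",p.round(1))
    print("shift tool m",(M.T@(np.array(target)-p)/1000).round(4))
    if yaw is not None:
        a=np.deg2rad(yaw);y=np.array([np.cos(a),np.sin(a),0]);x=np.array([0,0,-1.]);z=np.cross(x,y)
        print("turn",R.from_matrix(M.T@np.c_[x,y,z]).as_rotvec().round(4))
E
python3 - <<'E'
from h import *
plan([500,20,222],90)
E
```

```text
tool axes y [ 0.369  0.93  -0.   ] z [ 0.93  -0.369  0.   ] yaw 68.36 pos [230.5 580.8 222.5]
shift tool m [ 0.0007 -0.4219  0.4574]
turn [-3.777e-01 -1.000e-04  4.000e-04]
```

```bash
python3 -m crank '[[[-0.0017,-0.0251,0.0318],[0,0,0],0],[[-0.0017,-0.0251,0.0318],[0,0,0],0],[[-0.0017,-0.0251,0.0318],[0,0,0],0],[[-0.0017,-0.0251,0.0318],[0,0,0],0],[[-0.0017,-0.0251,0.0318],[0,0,0],0],[[-0.0017,-0.0251,0.0318],[0,0,0],0],[[-0.0017,-0.0251,0.0318],[0,0,0],0],[[-0.0017,-0.0251,0.0318],[0,0,0],0]]'
python3 -m crank '[[[-0.0017,-0.0251,0.0318],[0,0,0],0],[[-0.0017,-0.0251,0.0318],[0,0,0],0],[[-0.0017,-0.0251,0.0318],[0,0,0],0],[[-0.0017,-0.0251,0.0318],[0,0,0],0],[[-0.0017,-0.0251,0.0318],[0,0,0],0],[[-0.0017,-0.0251,0.0318],[0,0,0],0],[[-0.0017,-0.0251,0.0318],[0,0,0],0],[[-0.0017,-0.0251,0.0318],[0,0,0],0]]'
python3 -m crank '[[[0,0,0],[-0.1,0,0],0],[[0,0,0],[-0.1,0,0],0],[[0,0,0],[-0.1,0,0],0],[[0,0,0],[-0.078,0,0],0],[[0,0,0],[0,0,0],0],[[0,0,0],[0,0,0],0],[[0,0,0],[0,0,0],0],[[0,0,0],[0,0,0],0]]'
python3 - <<'E'
from h import *
from workcell import vision
plan([555,20,250],90)
w=vision.get_image("wrist");cv2.imwrite("pics/w1.png",w["img"])
E
```

```text
t: 1.02
ee_pos: [393.5, 298.7, 236.6]
orientation: [0.296, 1.55, -0.296]
ft_force: [1.1, 1.0, 0.5]
width: 38.1
t: 1.68
ee_pos: [556.0, 17.9, 250.2]
orientation: [0.297, 1.55, -0.296]
ft_force: [1.1, -0.7, 0.1]
width: 0.4
t: 2.35
ee_pos: [555.3, 20.1, 249.9]
orientation: [0.001, 1.571, -0.001]
ft_force: [-0.5, 0.1, -0.5]
width: 0.4
tool axes y [0.001 1.    0.   ] z [ 1.    -0.001  0.   ] yaw 89.93 pos [555.3  20.1 249.9]
shift tool m [-0.0001 -0.0001 -0.0003]
turn [-0.0012  0.     -0.    ]
```

View pics/w1.png

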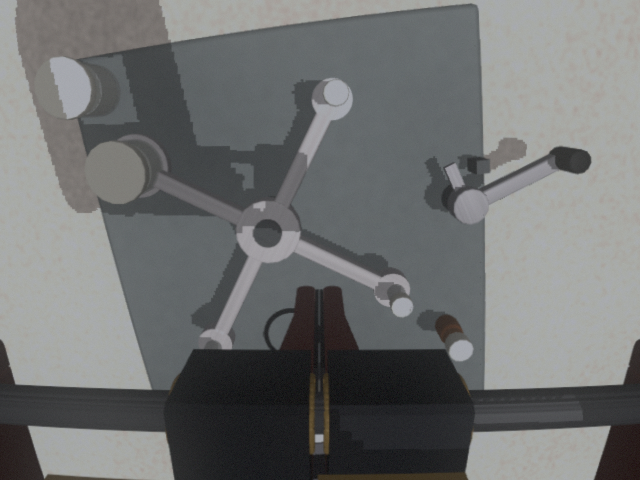

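The wrist view shows the hub at (268,232), the jar lid at (118,172), tube tops at (337,92) and (401,307), the lever boss at (471,206) and the knob at (575,160).

```bash
cat >> h.py <<'E'
def wcam(w,p,M):
    H=w["hand_eye"];Rc=M@H[:3,:3];tc=p+M@H[:3,3]
    return dict(mtx=w["mtx"],k1=w["k1"],rvec=cv2.Rodrigues(Rc.T)[0],tvec=-Rc.T@tc,img=w["img"])
E
python3 - <<'E'
from h import *
from workcell import vision
p,M,o=pose();w=vision.get_image("wrist");d=wcam(w,p,M)
for n,uv,z in [("hub",(268,232),71),("jar",(118,172),97),("t_a",(337,92),97),("t_b",(401,307),97),("piv",(471,206),62),("knob",(580,160),81),("c4",(478,6),18),("c3",(80,62),18),("vial",(460,350),73)]:
    q=onz(d,uv,z);print(n,q.round(1),"hubframe",w2h(q).round(1))
print(proj(d,[*h2w([125,0]),18]))
E
```

```text
hub [570.9 -22.1  71. ] hubframe [-0.9  1. ]
jar [ 516.3 -131.7   97. ] hubframe [ -68.2 -101.3]
t_a [460.3  33.4  97. ] hubframe [-104.3   69.2]
t_b [627.6  88.1  97. ] hubframe [ 68.4 103.7]
piv [550.3 150.4  62. ] hubframe [ -1.  174.8]
knob [507.9 229.8  81. ] hubframe [-33.7 258.6]
c4 [382.9 157.9  18. ] hubframe [-166.3  202. ]
c3 [ 426.8 -194.2   18. ] hubframe [-164.4 -152.8]
vial [683.6 151.1  73. ] hubframe [131.4 159.6]
[[291.40875911 333.28997925]]
```

```bash
sed -i 's/^HUB=.*/HUB=np.array([571.5,-22.5]);TH=np.deg2rad(6.9)/' h.py
python3 - <<'E'
from h import *
a=np.deg2rad(-123.7);u=np.array([np.cos(a),np.sin(a)]);v=np.array([np.sin(a),-np.cos(a)])
t=h2w(75*u+40*v);print(t)
plan([*t,120],-26.8);print(pose()[2]["qpos"])
E
```

```text
[501.98075171 -71.40883476]
tool axes y [ 0.001  1.    -0.   ] z [ 1.    -0.001  0.   ] yaw 89.97 pos [555.3  20.1 249.9]
shift tool m [ 0.1299 -0.0915 -0.0533]
turn [ 2.038e+00  1.000e-04 -1.000e-04]
[ 1.47115505e-02  2.89986500e-01  1.76022503e+00 -2.80026573e-05
  1.09128262e+00 -1.55550787e+00]
```

```bash
python3 -m crank '[[[0,-0.0183,-0.0107],[0,0,0],0],[[0,-0.0183,-0.0107],[0,0,0],0],[[0,-0.0183,-0.0107],[0,0,0],0],[[0.02,-0.0183,-0.0107],[0,0,0],0],[[0.02,-0.0183,-0.0107],[0,0,0],0],[[0,0,0],[0.12,0,0],0],[[0,0,0],[0.12,0,0],0],[[0,0,0],[0.12,0,0],0]]'
python3 -m crank '[[[0,0,0],[0.12,0,0],0],[[0,0,0],[0.12,0,0],0],[[0,0,0],[0.12,0,0],0],[[0,0,0],[0.12,0,0],0],[[0,0,0],[0.12,0,0],0],[[0,0,0],[0.12,0,0],0],[[0,0,0],[0.12,0,0],0],[[0,0,0],[0.12,0,0],0]]'
python3 -m crank '[[[0,0,0],[0.12,0,0],0],[[0,0,0],[0.12,0,0],0],[[0,0,0],[0.12,0,0],0],[[0,0,0],[0.12,0,0],0],[[0,0,0],[0.12,0,0],0],[[0,0,0],[0.118,0,0],0],[[0,0,0],[0,0,0],0],[[0,0,0],[0,0,0],0]]'
python3 - <<'E'
from h import *
from workcell import vision
plan([502,-71.4,38],-26.8)
w=vision.get_image("wrist");cv2.imwrite("pics/w2.png",w["img"])
E
```

```text
t: 3.12
ee_pos: [501.4, -71.9, 209.6]
orientation: [0.288, 1.552, -0.288]
ft_force: [-0.3, 0.1, -0.5]
width: 0.4
t: 3.78
ee_pos: [501.9, -71.5, 209.9]
orientation: [1.027, 1.315, -1.027]
ft_force: [-0.7, -0.4, -0.2]
width: 0.6
t: 4.45
ee_pos: [501.9, -71.5, 209.9]
orientation: [1.542, 0.953, -1.542]
ft_force: [-0.2, -0.5, 0.4]
width: 0.4
tool axes y [ 0.894 -0.447  0.   ] z [-0.447 -0.894 -0.   ] yaw -26.57 pos [501.9 -71.5 209.9]
shift tool m [ 1.719e-01  0.000e+00 -1.000e-04]
turn [ 0.004  -0.     -0.0002]
```

View pics/w2.png

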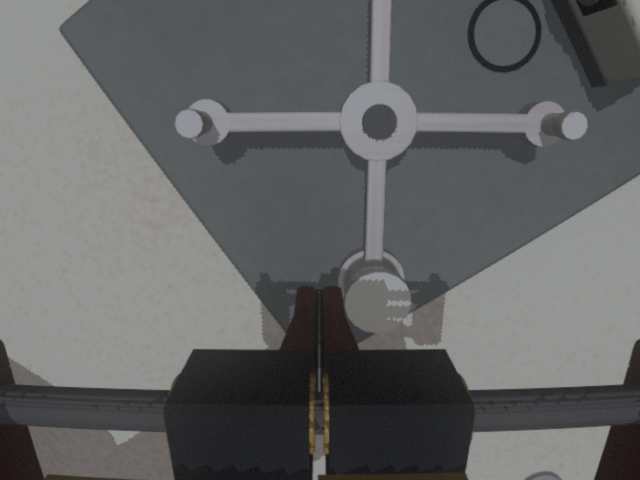

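```bash
python3 -m crank '[[[0.0215,0,0],[0,0,0],0],[[0.0215,0,0],[0,0,0],0],[[0.0215,0,0],[0,0,0],0],[[0.0215,0,0],[0,0,0],0],[[0.0215,0,0],[0,0,0],0],[[0.0215,0,0],[0,0,0],0],[[0.0215,0,0],[0,0,0],0],[[0.0215,0,0],[0,0,0],0]]'
python3 -m crank '[[[0,0.004,0],[0,0,0],0],[[0,0.004,0],[0,0,0],0],[[0,0.004,0],[0,0,0],0],[[0,0.003,0],[0,0,0],0],[[0,0.003,0],[0,0,0],0],[[0,0.002,0],[0,0,0],0],[[0,0,0],[0,0,0],0],[[0,0,0],[0,0,0],0]]'
python3 - <<'E'
from h import *
from workcell import vision
p,M,o=pose();print(p,w2h(p))
w=vision.get_image("wrist");cv2.imwrite("pics/w3.png",w["img"])
E
```

```text
t: 5.17
ee_pos: [502.0, -71.6, 37.0]
orientation: [1.542, 0.952, -1.542]
ft_force: [-0.0, -0.5, 0.1]
width: 0.3
t: 5.83
ee_pos: [519.9, -80.7, 38.3]
orientation: [1.545, 0.95, -1.544]
ft_force: [-0.3, -0.2, 0.1]
width: 0.5
[519.91405671 -80.65206641  38.33526016] [-58.19852937 -51.53351873]
```

View pics/w3.png

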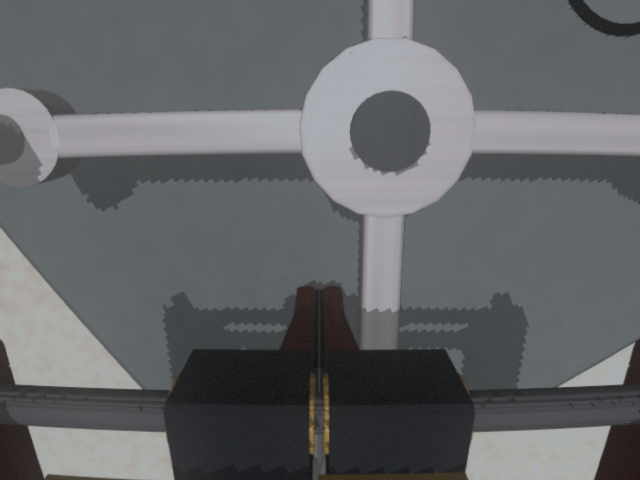

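The fingertip is left of the jar's arm with a small gap and ready to push. Starting the arc.

```bash
python3 -m crank '[[[0,0.004,0],[0,0,0],0],[[0,0.003,0.0006],[-0.04,0,0],0],[[0,0.0045,0.0009],[-0.06,0,0],0],[[0,0.0045,0.0009],[-0.06,0,0],0],[[0,0.0045,0.0009],[-0.06,0,0],0],[[0,0.0045,0.0009],[-0.06,0,0],0],[[0,0.0045,0.0009],[-0.06,0,0],0],[[0,0.0045,0.0009],[-0.06,0,0],0]]'
python3 - <<'E'
from h import *
from workcell import vision
p,M,o=pose();print(p,w2h(p),np.linalg.norm(w2h(p)))
w=vision.get_image("wrist");cv2.imwrite("pics/w4.png",w["img"])
E
```

```text
t: 6.55
ee_pos: [549.9, -96.9, 37.8]
orientation: [1.256, 1.179, -1.257]
ft_force: [-0.6, -0.2, 0.3]
width: 0.2
[549.89312393 -96.9206532   37.75930214] [-30.39104687 -71.28586807] 77.49381082644557
```

View pics/w4.png

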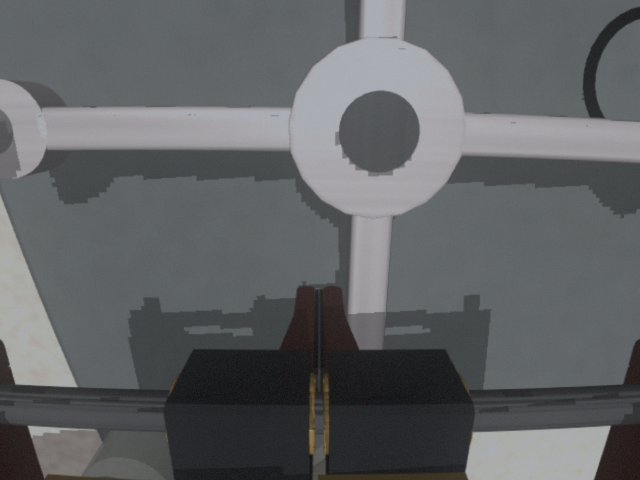

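```bash
python3 -m crank '[[[0,0.0049,0.001],[-0.065,0,0],0],[[0,0.0049,0.001],[-0.065,0,0],0],[[0,0.0049,0.001],[-0.065,0,0],0],[[0,0.0049,0.001],[-0.065,0,0],0],[[0,0.0049,0.001],[-0.065,0,0],0],[[0,0.0049,0.001],[-0.065,0,0],0],[[0,0.0049,0.001],[-0.065,0,0],0],[[0,0.0049,0.001],[-0.065,0,0],0]]'
python3 -m crank '[[[0,0.0049,0.001],[-0.065,0,0],0],[[0,0.0049,0.001],[-0.065,0,0],0],[[0,0.0049,0.001],[-0.065,0,0],0],[[0,0.0049,0.001],[-0.065,0,0],0],[[0,0.0049,0.001],[-0.065,0,0],0],[[0,0.0049,0.001],[-0.065,0,0],0],[[0,0.0049,0.001],[-0.065,0,0],0],[[0,0.0049,0.001],[-0.065,0,0],0]]'
python3 - <<'E'
from h import *
from workcell import vision
p,M,o=pose();print(p,w2h(p),np.linalg.norm(w2h(p)), np.degrees(np.arctan2(M[1,1],M[0,1])))
w=vision.get_image("wrist");cv2.imwrite("pics/w5.png",w["img"])
E
```

```text
t: 7.27
ee_pos: [589.4, -98.4, 37.7]
orientation: [0.868, 1.391, -0.868]
ft_force: [-1.7, -0.5, -0.2]
width: 0.5
t: 7.93
ee_pos: [624.6, -80.1, 37.7]
orientation: [0.467, 1.52, -0.467]
ft_force: [-0.7, -0.4, 0.2]
width: 0.3
[624.55619539 -80.10008848  37.71743283] [ 45.75203497 -63.55691433] 78.31174920219439 55.8522402348221
```

View pics/w5.png

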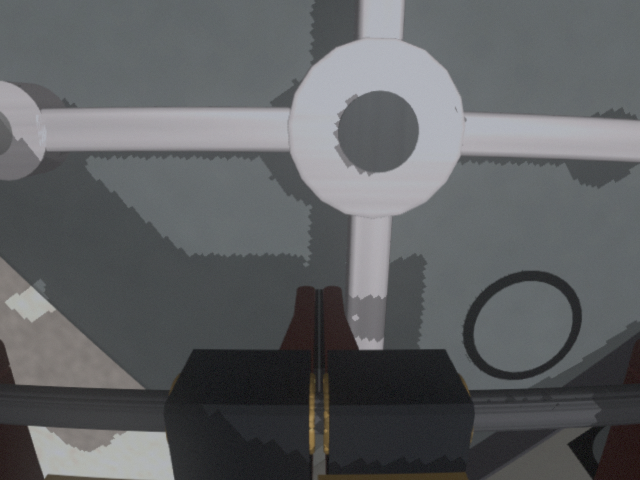

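Run:
```python
from h import *
from workcell import vision
p,M,o=pose();w=vision.get_image("wrist");d=wcam(w,p,M)
f=lambda uv,z:w2h(onz(d,uv,z))
print("hub",f((377,128),71),"ring",f((522,325),18))
for a,b,off in [((60,129),(280,129),-90),((370,230),(365.5,340),0),((475,134),(635,139),90)]:
    A,B=f(a,66),f(b,66);v=B-A; 
    if off==-90: v=-v
    print(A,B,np.degrees(np.arctan2(v[1],v[0]))-off)
```

```text
hub [ 0.31699198 -0.1399652 ] ring [125.62518475   0.76338218]
[-65.17849951 -75.13941866] [-18.38919975 -22.60451488] -41.689302419766705
[ 24.88005487 -21.88165768] [ 55.80032566 -48.64794981] -40.88127066286173
[22.13739735 22.65510657] [57.68896235 63.59484824] -40.97064444438482
```

```bash
python3 -m crank '[[[0,0.0049,0.001],[-0.065,0,0],0],[[0,0.0049,0.001],[-0.065,0,0],0],[[0,0.0049,0.001],[-0.065,0,0],0],[[0,0.0049,0.001],[-0.065,0,0],0],[[0,0.0049,0.001],[-0.065,0,0],0],[[0,0.0045,0.0009],[-0.06,0,0],0],[[0,0.0038,0.0008],[-0.05,0,0],0],[[0,0.003,0.0006],[-0.04,0,0],0]]'
python3 -m crank '[[[0,0.0022,0.0005],[-0.03,0,0],0],[[0,0.0015,0.0003],[-0.02,0,0],0],[[0,0.0015,0.0003],[-0.02,0,0],0],[[0,0.0015,0.0003],[-0.02,0,0],0],[[0,0.0011,0.0002],[-0.015,0,0],0],[[0,0.0008,0.0001],[-0.01,0,0],0],[[0,0,0],[0,0,0],0],[[0,0,0],[0,0,0],0]]'
cat > m.py <<'E'
from h import *
from workcell import vision
import sys
p,M,o=pose();print(p,w2h(p),np.linalg.norm(w2h(p)), np.degrees(np.arctan2(M[1,1],M[0,1])),o["ft_force"])
w=vision.get_image("wrist");cv2.imwrite(f"pics/{sys.argv[1]}.png",w["img"])
E
python3 m.py w6
```

```text
t: 8.7
ee_pos: [644.5, -50.1, 37.7]
orientation: [0.097, 1.569, -0.097]
ft_force: [-0.2, -0.8, -0.5]
width: 0.4
t: 9.37
ee_pos: [647.2, -41.6, 37.9]
orientation: [0.006, 1.571, -0.006]
ft_force: [0.2, -0.3, -0.5]
width: 0.6
[647.24386538 -41.58945895  37.9392791 ] [ 72.90193121 -28.05082907] 78.11235872349319 89.53327809988451 [ 0.19615323 -0.32188631 -0.51305374]
```

View pics/w6.png

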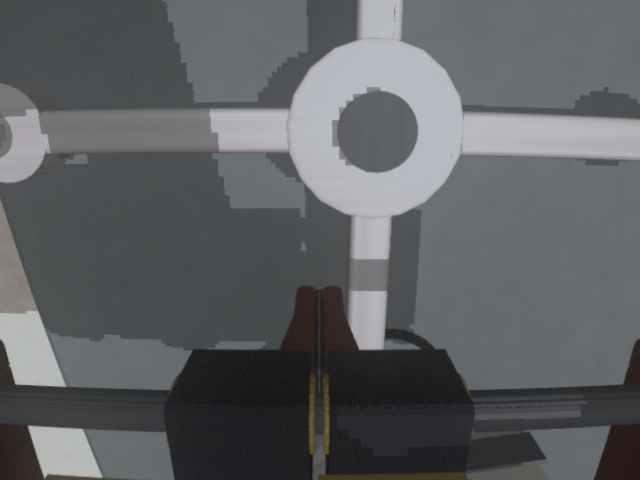

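```bash
cat > a.py <<'E'
from h import *
from workcell import vision
p,M,o=pose();w=vision.get_image("wrist");d=wcam(w,p,M)
f=lambda uv,z:w2h(onz(d,uv,z))
g=cv2.cvtColor(w["img"],cv2.COLOR_BGR2GRAY).astype(float)
def cen(line,horizontal,lo,hi):
    # arm centre along column/row via strongest up and down edge
    prof=g[lo:hi,line-4:line+5].mean(1) if horizontal else g[line-4:line+5,lo:hi].mean(0)
    e=np.gradient(cv2.GaussianBlur(prof.reshape(-1,1),(1,5),0).ravel())
    return lo+(np.argmax(e)+np.argmin(e))/2, np.argmin(e)-np.argmax(e)
L=[((x,cen(x,1,80,190)[0]),cen(x,1,80,190)[1]) for x in (80,150,240,280,480,540,620)]
V=[((cen(y,0,340,410)[0],y),cen(y,0,340,410)[1]) for y in (225,250,320,335)]
for q in (L,V):
    for uv,wd in q:
        h=f(uv,66);print(uv,wd,h.round(1), (np.degrees(np.arctan2(h[1],h[0]))%90).round(2))
E
python3 a.py
```

```text
(80, np.float64(136.5)) 53 [-10.4 -93.6] 83.67
(150, np.float64(130.0)) 42 [ -8.9 -70.4] 82.77
(240, np.float64(129.0)) 42 [ -5.3 -42.2] 82.9
(280, np.float64(129.5)) 43 [ -3.5 -30. ] 83.42
(480, np.float64(133.0)) 42 [ 5.1 31.8] 80.82
(540, np.float64(134.5)) 41 [ 7.7 51.2] 81.44
(620, np.float64(138.5)) 41 [11.7 78.6] 81.53
(np.float64(370.5), 225) 39 [30.4 -5.2] 80.36
(np.float64(369.5), 250) 39 [39.  -6.3] 80.83
(np.float64(366.5), 320) 37 [64.8 -9.7] 81.48
(np.float64(368.5), 335) 31 [70.8 -9.5] 82.33
```

```bash
python3 -m crank '[[[0,0.0015,0.0003],[-0.02,0,0],0],[[0,0.0015,0.0003],[-0.02,0,0],0],[[0,0.0015,0.0003],[-0.02,0,0],0],[[0,0.0015,0.0003],[-0.02,0,0],0],[[0,0.0015,0.0003],[-0.02,0,0],0],[[0,0.0012,0.0003],[-0.016,0,0],0],[[0,0.0008,0.0002],[-0.012,0,0],0],[[0,0.0008,0.0002],[-0.01,0,0],0]]'
python3 -m crank '[[[0,0,0],[0,0,0],0],[[0,0,0],[0,0,0],0],[[0,0,0],[0,0,0],0],[[0,0,0],[0,0,0],0],[[0,0,0],[0,0,0],0],[[0,0,0],[0,0,0],0],[[0,0,0],[0,0,0],0],[[0,0,0],[0,0,0],0]]'
python3 m.py w7; python3 a.py
```

```text
t: 10.13
ee_pos: [649.0, -31.1, 37.9]
orientation: [-0.103, 1.568, 0.103]
ft_force: [-0.3, -1.1, -0.2]
width: 0.4
t: 10.8
ee_pos: [648.8, -31.3, 37.9]
orientation: [-0.102, 1.568, 0.102]
ft_force: [0.2, 1.1, -1.2]
width: 0.5
[648.80498498 -31.28184911  37.85383117] [ 75.69006781 -18.0054217 ] 77.80219518869933 97.45766557855188 [ 0.23860123  1.0723299  -1.15765034]
(80, np.float64(141.5)) 23 [  3.9 -94.5] 2.35
(150, np.float64(131.0)) 42 [  0.9 -71.1] 0.69
(240, np.float64(104.0)) -10 [ -7.2 -42.5] 80.44
(280, np.float64(130.5)) 43 [  0.7 -30.4] 1.32
(480, np.float64(133.5)) 41 [ 0.5 32. ] 89.02
(540, np.float64(135.5)) 41 [ 0.6 51.6] 89.37
(620, np.float64(138.5)) 41 [ 0.4 79.2] 89.68
(np.float64(371.5), 225) 39 [30.5 -0.8] 88.46
(np.float64(370.5), 250) 39 [39.2 -0.8] 88.9
(np.float64(366.5), 320) 37 [65.1 -0.9] 89.2
(np.float64(368.5), 335) 31 [71.1  0.1] 0.08
```

Arm is at about 0°. Now backing off, rising and checking from above.

```bash
python3 -m crank '[[[0,-0.005,0],[0,0,0],0],[[0,-0.008,0],[0,0,0],0],[[0,-0.008,0],[0,0,0],0],[[0,0,0],[0,0,0],0],[[-0.02,0,0],[0,0,0],0],[[-0.04,0,0],[0,0,0],0],[[-0.04,0,0],[0,0,0],0],[[-0.04,0,0],[0,0,0],0]]'
python3 -m crank '[[[-0.035,0.02,-0.03],[0,0,0],0],[[-0.035,0.02,-0.03],[0,0,0],0],[[0,0.02,-0.035],[0,0,0],0],[[0,0.02,-0.035],[0,0,0],0],[[0,0.02,-0.035],[0,0,0],0],[[0,0,0],[0,0,0],0],[[0,0,0],[0,0,0],0],[[0,0,0],[0,0,0],0]]'
python3 m.py w8
python3 - <<'E'
from workcell import vision
import cv2
t=vision.get_image("top");cv2.imwrite("pics/t8.png",cv2.resize(t["img"][100:320,190:430],None,fx=3,fy=2.7))
E
```

```text
t: 11.57
ee_pos: [651.0, -52.5, 178.9]
orientation: [-0.102, 1.57, 0.102]
ft_force: [0.3, 0.5, 0.6]
width: 0.6
t: 12.23
ee_pos: [487.1, 20.0, 236.6]
orientation: [-0.102, 1.566, 0.102]
ft_force: [0.5, -0.9, -0.7]
width: 0.6
[487.14682963  20.00321834 236.60541338] [-78.63602691  52.3293053 ] 94.45623812872113 97.46441979826929 [ 0.51744376 -0.85007669 -0.71884138]
```

View pics/w8.png

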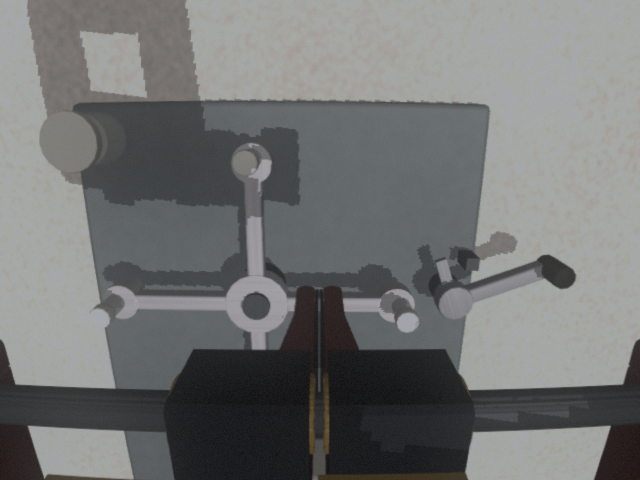

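View pics/t8.png

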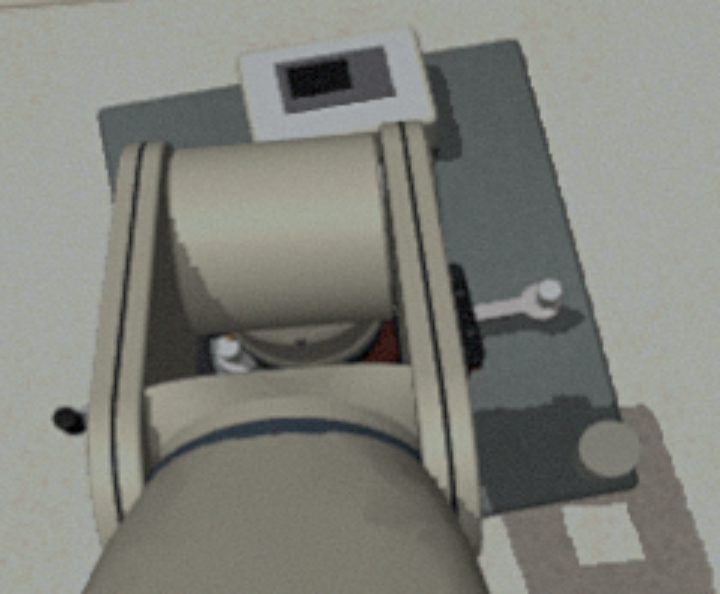

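```bash
cat >> h.py <<'E'
def lev(phi,r,off):
    a=np.deg2rad(phi+90);return h2w(np.array([0,175.])+r*np.array([np.cos(a),np.sin(a)])+off*np.array([np.sin(a),-np.cos(a)]))
E
python3 - <<'E'
from h import *
from workcell import vision
t=lev(22,62,36);print(t);plan([*t,150],28.9)
p,M,o=pose();w=vision.get_image("wrist");d=wcam(w,p,M)
f=lambda uv,z:w2h(onz(d,uv,z)).round(1)
print("knob",f((563,273),81),"barends",f((475,296),59),f((535,273),59),"t180",f((244,162),97),"t90",f((407,322),97),"t270",f((101,319),97))
E
```

```text
[552.02926841 222.90950131]
tool axes y [-0.129  0.992 -0.   ] z [0.992 0.129 0.001] yaw 97.43 pos [487.7  19.8 236.2]
shift tool m [0.0863 0.1931 0.09  ]
turn [ 1.196e+00  1.300e-03 -6.000e-04]
knob [-36.  255.2] barends [ -5.3 191.5] [-27.4 243.1] t180 [-124.5   -1. ] t90 [  0.3 123.5] t270 [   1.5 -123.6]
```

```bash
python3 -m crank '[[[0,0.0322,0.015],[0,0,0],0],[[0,0.0322,0.015],[0,0,0],0],[[0,0.0322,0.015],[0,0,0],0],[[0,0.0322,0.015],[0,0,0],0],[[0,0.0322,0.015],[0,0,0],0],[[0,0.0321,0.015],[0,0,0],0],[[0,0,0],[0.12,0,0],0],[[0,0,0],[0.12,0,0],0]]'
python3 -m crank '[[[0.01,0,0],[0.12,0,0],0],[[0.01,0,0],[0.12,0,0],0],[[0.01,0,0],[0.12,0,0],0],[[0.01,0,0],[0.12,0,0],0],[[0.01,0,0],[0.12,0,0],0],[[0.01,0,0],[0.12,0,0],0],[[0.01,0,0],[0.12,0,0],0],[[0.016,0,0],[0.116,0,0],0]]'
python3 -m crank '[[[0,0,0],[0,0,0],0],[[0,0,0],[0,0,0],0],[[0,0,0],[0,0,0],0],[[0,0,0],[0,0,0],0],[[0,0,0],[0,0,0],0],[[0,0,0],[0,0,0],0],[[0,0,0],[0,0,0],0],[[0,0,0],[0,0,0],0]]'
python3 m.py w9; python3 -c "
from h import *
plan([*lev(22,62,36),36],28.9)"
```

```text
t: 13.05
ee_pos: [551.6, 225.3, 235.0]
orientation: [0.089, 1.569, -0.089]
ft_force: [-0.3, -0.8, -0.0]
width: 0.4
t: 13.72
ee_pos: [552.0, 223.5, 149.7]
orientation: [0.836, 1.403, -0.834]
ft_force: [-0.2, -0.3, -0.7]
width: 0.2
t: 14.38
ee_pos: [550.3, 223.4, 150.3]
orientation: [0.83, 1.406, -0.829]
ft_force: [0.1, 0.1, 0.1]
width: 0.5
[550.33018104 223.44316252 150.30765797] [  8.53034088 246.70515542] 246.85258845239113 28.958901648916687 [0.14458784 0.07875953 0.09791873]
tool axes y [0.875 0.484 0.   ] z [ 0.484 -0.875  0.   ] yaw 28.95 pos [550.3 223.4 150.2]
shift tool m [0.1142 0.0012 0.0013]
turn [ 0.0009  0.0001 -0.0004]
```

View pics/w9.png

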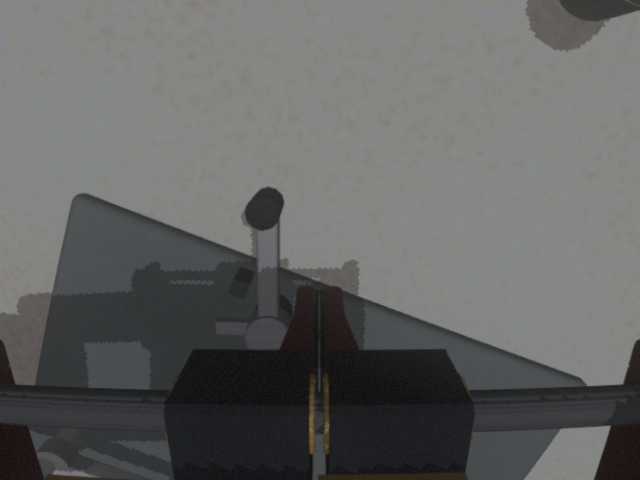

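```bash
python3 -m crank '[[[0.015,0,0],[0,0,0],0],[[0.015,0,0],[0,0,0],0],[[0.015,0,0],[0,0,0],0],[[0.015,0,0],[0,0,0],0],[[0.015,0,0],[0,0,0],0],[[0.015,0,0],[0,0,0],0],[[0.012,0,0],[0,0,0],0],[[0.012,0,0],[0,0,0],0]]'
python3 -m crank '[[[0,-0.005,0],[0,0,0],0],[[0,-0.005,0],[0,0,0],0],[[0,-0.004,0],[0,0,0],0],[[0,-0.003,0],[0,0,0],0],[[0,-0.0025,-0.0005],[-0.04,0,0],0],[[0,-0.0037,-0.0009],[-0.06,0,0],0],[[0,-0.0037,-0.0009],[-0.06,0,0],0],[[0,-0.0037,-0.0009],[-0.06,0,0],0]]'
python3 m.py w10
```

```text
t: 15.1
ee_pos: [550.2, 223.4, 35.2]
orientation: [0.83, 1.407, -0.83]
ft_force: [0.7, 0.4, -0.6]
width: 0.5
t: 15.77
ee_pos: [522.7, 210.5, 36.9]
orientation: [0.66, 1.467, -0.657]
ft_force: [0.6, 1.0, -0.7]
width: 0.1
[522.67875163 210.47973091  36.92698926] [-20.47820438 237.15756883] 238.0400582020078 41.70181877024054 [ 0.55751137  1.03727355 -0.69628527]
```

View pics/w10.png

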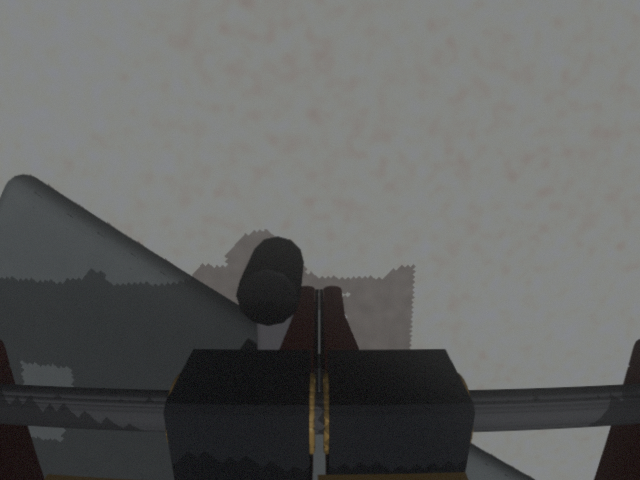

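```bash
python3 -m crank '[[[0,-0.0037,-0.0009],[-0.06,0,0],0],[[0,-0.0037,-0.0009],[-0.06,0,0],0],[[0,-0.0037,-0.0009],[-0.06,0,0],0],[[0,-0.0037,-0.0009],[-0.06,0,0],0],[[0,-0.0037,-0.0009],[-0.06,0,0],0],[[0,-0.0037,-0.0009],[-0.06,0,0],0],[[0,-0.0037,-0.0009],[-0.06,0,0],0],[[0,-0.0037,-0.0009],[-0.06,0,0],0]]'
python3 -m crank '[[[0,-0.0037,-0.0009],[-0.06,0,0],0],[[0,-0.0037,-0.0009],[-0.06,0,0],0],[[0,-0.0037,-0.0009],[-0.06,0,0],0],[[0,-0.0037,-0.0009],[-0.06,0,0],0],[[0,-0.003,-0.0007],[-0.05,0,0],0],[[0,-0.0025,-0.0006],[-0.04,0,0],0],[[0,0,0],[0,0,0],0],[[0,0,0],[0,0,0],0]]'
python3 m.py w11; python3 -c "
from h import *
p=w2h(pose()[0])-[0,175];print(np.degrees(np.arctan2(p[1],p[0]))+np.degrees(np.arcsin(17.5/np.hypot(*p)))-90)"
```

```text
t: 16.48
ee_pos: [499.4, 191.1, 36.7]
orientation: [0.287, 1.551, -0.285]
ft_force: [0.7, 1.1, -0.6]
width: 0.7
t: 17.15
ee_pos: [490.1, 172.4, 36.5]
orientation: [0.03, 1.57, -0.03]
ft_force: [1.3, -0.2, -0.0]
width: 0.1
[490.12514379 172.35666303  36.48844634] [-57.37602243 203.22150083] 211.16577930346725 87.81804476904477 [ 1.26690523 -0.24436576 -0.01177324]
79.58173498576463
```

View pics/w11.png

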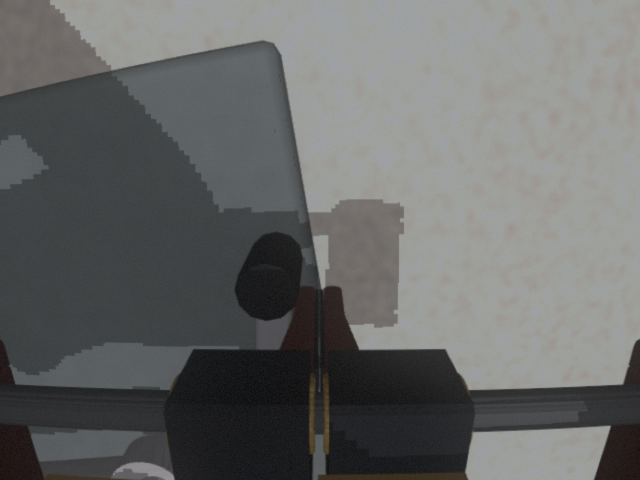

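```bash
python3 -m crank '[[[0,-0.0019,-0.0005],[-0.03,0,0],0],[[0,-0.0019,-0.0005],[-0.03,0,0],0],[[0,-0.0019,-0.0005],[-0.03,0,0],0],[[0,-0.0012,-0.0003],[-0.02,0,0],0],[[0,-0.0012,-0.0003],[-0.02,0,0],0],[[0,-0.0012,-0.0003],[-0.02,0,0],0],[[0,-0.0006,-0.0001],[-0.01,0,0],0],[[0,0,0],[0,0,0],0]]'
python3 -c "
from h import *
o=pose();print(o[2]['ft_force']);p=w2h(o[0])-[0,175];print(np.degrees(np.arctan2(p[1],p[0]))+np.degrees(np.arcsin(17.5/np.hypot(*p)))-90)"
```

```text
t: 17.87
ee_pos: [487.6, 162.3, 36.0]
orientation: [-0.098, 1.568, 0.098]
ft_force: [-0.0, 0.4, -0.1]
width: 0.6
[-0.0490394   0.43066986 -0.12503933]
89.0104822759607
```

Force is still near zero, so I'll creep on in small steps until the stop pushes back.

```bash
python3 -m crank '[[[0,-0.0006,0],[0,0,0],0],[[0,-0.0006,0],[0,0,0],0],[[0,-0.0006,0],[0,0,0],0],[[0,-0.0004,0],[0,0,0],0],[[0,0,0],[0,0,0],0],[[0,0,0],[0,0,0],0],[[0,0,0],[0,0,0],0],[[0,0,0],[0,0,0],0]]'
python3 m.py w12; python3 -c "
from h import *
o=pose();p=w2h(o[0])-[0,175];print(np.degrees(np.arctan2(p[1],p[0]))+np.degrees(np.arcsin(17.5/np.hypot(*p)))-90)"
```

```text
t: 18.53
ee_pos: [487.9, 160.2, 35.9]
orientation: [-0.098, 1.568, 0.098]
ft_force: [-0.9, -0.9, 0.2]
width: 0.7
[487.94510021 160.18764686  35.93083079] [-61.00222383 191.40252423] 200.88852030892002 97.11879044482853 [-0.87797005 -0.94664612  0.19008673]
91.0292963362788
```

View pics/w12.png

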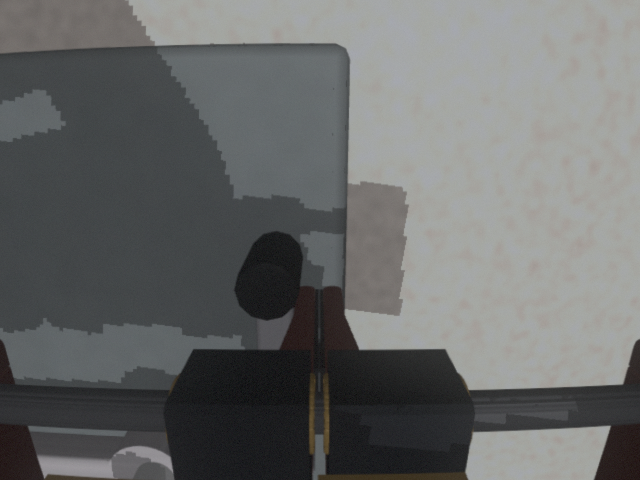

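```bash
python3 -m crank '[[[0,-0.0005,0],[0,0,0],0],[[0,-0.0005,0],[0,0,0],0],[[0,-0.0005,0],[0,0,0],0],[[0,-0.0005,0],[0,0,0],0],[[0,0,0],[0,0,0],0],[[0,0,0],[0,0,0],0],[[0,0,0],[0,0,0],0],[[0,0,0],[0,0,0],0]]'
```

```text
t: 19.25
ee_pos: [488.0, 158.9, 35.9]
orientation: [-0.097, 1.569, 0.098]
ft_force: [-0.7, 5.5, -0.2]
width: 0.3
```

Force rose to 5.5 N against the push, so the lever is at its stop. Backing off and checking.

```bash
python3 -m crank '[[[0,0.004,0],[0,0,0],0],[[0,0.01,0],[0,0,0],0],[[0,0.012,0],[0,0,0],0],[[0,0,0],[0,0,0],0],[[-0.02,0,0],[0,0,0],0],[[-0.04,0,0],[0,0,0],0],[[-0.04,0,0],[0,0,0],0],[[-0.04,0,0],[0,0,0],0]]'
python3 -m crank '[[[-0.03,-0.03,0],[0,0,0],0],[[-0.03,-0.035,0],[0,0,0],0],[[0,-0.035,0],[0,0,0],0],[[0,-0.03,0],[0,0,0],0],[[0,0,0],[0,0,0],0],[[0,0,0],[0,0,0],0],[[0,0,0],[0,0,0],0],[[0,0,0],[0,0,0],0]]'
python3 m.py w13
```

```text
t: 19.92
ee_pos: [484.1, 184.2, 177.1]
orientation: [-0.099, 1.57, 0.098]
ft_force: [1.5, -0.3, -0.1]
width: 0.1
t: 20.58
ee_pos: [500.2, 59.8, 232.2]
orientation: [-0.098, 1.569, 0.099]
ft_force: [0.7, 0.2, -0.1]
width: 0.7
[500.21587448  59.82824412 232.21805158] [-60.87718398  90.2958183 ] 108.90071777527812 97.17669172168834 [ 0.73787331  0.2209644  -0.11431664]
```

View pics/w13.png

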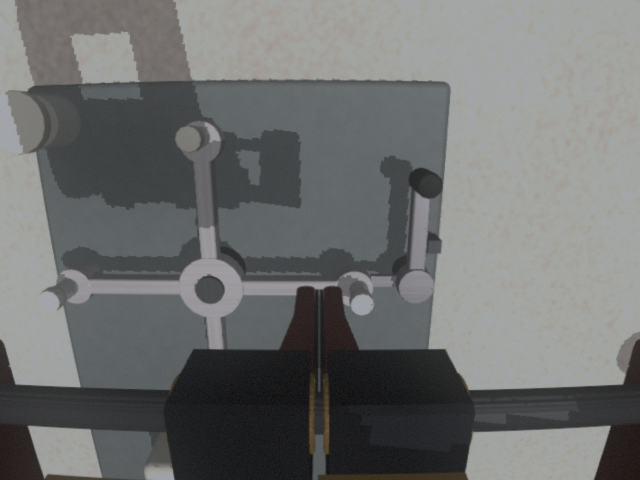

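Run:
```python
from h import *
from workcell import vision
p,M,o=pose();w=vision.get_image("wrist");d=wcam(w,p,M)
f=lambda uv,z:w2h(onz(d,uv,z)).round(1)
print("hub",f((211,287),71),"t180",f((190,139),97),"t90",f((362,302),97),"t270",f((49,299),97),"piv",f((416,285),62),"knob",f((429,184),81),"bar",f((415,265),59),f((421,200),59))
s=vision.get_image("scene");cv2.imwrite("pics/s13.png",cv2.resize(s["img"][100:420,60:520],None,fx=1.7,fy=1.7))
q=proj(s,[[*h2w([125,0]),97]]);print(q, (q-[60,100])*1.7)
```

```text
hub [-2.2  1.6] t180 [-124.     1.2] t90 [ -1.8 124.5] t270 [  -1.  -124.1] piv [ -1.4 174.2] knob [-91.  173.3] bar [-18.4 172.7] [-74.4 173.6]
[[384.59067268 277.18159312]] [[551.80414356 301.2087083 ]]
```

View pics/s13.png

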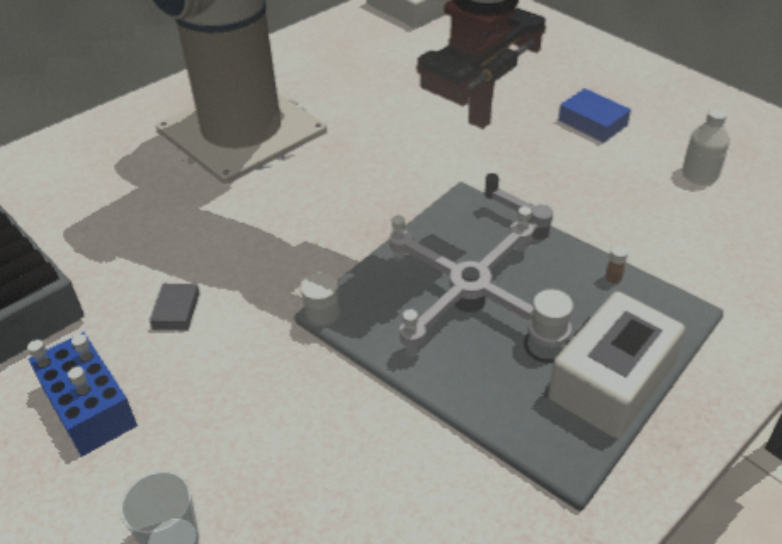

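The jar lid is at (552,301), right where the read mark projects. The lever lies along the hub's -x, at 90°, and the bystanders are in place.

```bash
python3 -c "
from workcell import workorder
print(workorder.close_job())"
```

```text
the job is handed in; nothing more can be done
None
```

The jar is over the ring mark in front of the reader's window, the lever is at its stop, and the job is handed in. No verdict was reported.

- **What I did:** With the closed fingertips I pushed the jar's arm about 124° counter-clockwise and backed off. I then pushed the lever from about 22° until the stop pushed back with 5.5 N, and moved the arm clear. This took about 21 s of the 61 s allowed.
- **Rotor and jar:** In the last wrist picture the three tubes measured within about 2 mm of where they belong with the jar at the mark. That puts the jar within about 0.5° of it. In the scene camera the jar lid sat at the read mark's projected position, to within a pixel.
- **Lever:** The knob measured 91 mm from the pivot along the hub's -x axis, so the lever is at about 90°.
- **Bystanders:** They looked unmoved in the last pictures. I checked this by eye and did not measure them.
- **Rotor seating:** I had no direct reading of lift. There was no vertical motion while touching the arms, and vertical force stayed around 1 N.
- **Disagreements:** My first hand-picked points differed between the top and scene cameras by about 4–9 mm at the hub, ring and jar, and by up to 18 mm at the plate corners. I relied on the wrist camera instead, which agreed with the given sizes to 1–2 mm.

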